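# Pack the practical kit tray

### The job

Pack the kit tray for the next lab class: put the squat ferrite core in the round dish, the blue switch housing in the square tray, the steel panel bracket in the wide oblong tray and the long jumper strip carrier in the narrow trough, each upright and flat on the floor of its compartment. The slim tall core and the short carrier do not belong to the kit: leave them where they stand.

Things in the scene. Friction and masses are not known exactly. Their poses are not given: they have to be found in the camera images.
- squat_core: Squat black ferrite ring core, outside diameter 40 mm, 24 mm high, with an upright 18 mm hole through it; about 90 g. Loose, stands upright on the bench left of the tray, among other parts. Origin at the centre of its underside, z up.
- switch_housing: Translucent blue plastic switch housing, a block 44 (x) by 34 (y) mm, 26 mm high, with a small black rocker on top that makes it 33 mm; about 50 g. Loose, stands upright on the bench left of the tray, among other parts. Origin at the centre of its underside, z up, x along its long side; yaw within 0.5 rad of 0.
- bracket: Zinc-plated steel panel bracket, a U channel 70 mm long (x) by 44 mm wide (y) over its two side flanges, 30 mm high; sheet 4 mm, open at the top; about 110 g. Grip it across the flanges. Loose, stands upright on the bench left of the tray, among other parts. Origin at the centre of its underside, z up, x along its length; yaw within 0.5 rad of 0.
- long_carrier: The long white plastic jumper strip carrier, a bar 80 mm long (x), 22 mm wide (y), 24 mm high, with a row of eight dark slots on top; about 45 g. Loose, stands upright on the bench left of the tray, among other parts. Origin at the centre of its underside, z up, x along its length; yaw within 0.5 rad of 0.
- round_dish: Dark grey plastic round dish, outside diameter 74 mm, inside 66 mm. Fixed in one of the four places (2 by 2, 116 x 90 mm apart) of the aluminium kit tray (250 x 190 mm, rim 16 mm high) to the robot's right, yaw within 0.25 rad of 0. Walls 4 mm, height 12 mm, inner floor 4 mm above the origin (centre of its underside, 5 mm over the bench); z up, x along the tray's length.
- square_tray: Dark grey plastic square tray, 70 x 70 mm outside, 62 x 62 mm inside. Fixed in one of the four places (2 by 2, 116 x 90 mm apart) of the aluminium kit tray (250 x 190 mm, rim 16 mm high) to the robot's right, yaw within 0.25 rad of 0. Walls 4 mm, height 12 mm, inner floor 4 mm above the origin (centre of its underside, 5 mm over the bench); z up, x along the tray's length.
- oblong_tray: Dark grey plastic oblong tray, 102 (x) by 76 (y) mm outside, 94 by 68 mm inside. Fixed in one of the four places (2 by 2, 116 x 90 mm apart) of the aluminium kit tray (250 x 190 mm, rim 16 mm high) to the robot's right, yaw within 0.25 rad of 0. Walls 4 mm, height 12 mm, inner floor 4 mm above the origin (centre of its underside, 5 mm over the bench); z up, x along the tray's length.
- narrow_trough: Dark grey plastic narrow trough, 108 (x) by 50 (y) mm outside, 100 by 42 mm inside. Fixed in one of the four places (2 by 2, 116 x 90 mm apart) of the aluminium kit tray (250 x 190 mm, rim 16 mm high) to the robot's right, yaw within 0.25 rad of 0. Walls 4 mm, height 12 mm, inner floor 4 mm above the origin (centre of its underside, 5 mm over the bench); z up, x along the tray's length.
- slim_core: Look-alike, not part of the kit: slim, tall black ferrite core, diameter 28 mm, 40 mm high, with a 10 mm hole. Loose, stands upright on the bench left of the tray, among other parts. Origin at the centre of its underside, z up.
- short_carrier: Look-alike, not part of the kit: short white jumper strip carrier, 42 mm long (x), 22 mm wide, 24 mm high, with four dark slots on top. Loose, stands upright on the bench left of the tray, among other parts. Origin at the centre of its underside, z up, x along its length.
Things that resemble listed ones, but are neither listed nor needed, are in the scene too. There is more than one size of the switch_housing; the job needs the larger. What is shaped like the long_carrier but green is not meant.

How it is judged:
By the outcome, as a careful person would: the job done as asked, in the order asked, and still so for the second after the job is handed in, with the robot touching nothing.
It also fails if it takes over 99 s, if anything falls off the work surface, if the arm or the gripper's body presses on something with over 40 N, if the wrist force passes 120 N, or if a joint passes its speed limit or range.

### The arm

A 7-joint arm with a two-finger parallel gripper is mounted at the origin on the work surface. World frame = base frame: x ahead of the robot, y to its left, z up, the work surface at z = 0. Lengths are in m, angles in rad, forces in N, time in s.
With the tool pointing down it reaches from about 0.4 to 0.85 m from the base axis. Payload 10.4 kg.
Tool frame: the origin (TCP) lies on the centre line of the jaws, within the pads' length; the fingertips stand 8 mm ahead of it and the grasp point (between the pads) lies 11 mm behind it; z points along the fingers, x is the direction in which the jaws open and shut, and the axes are right-handed (so a half turn about z gives the same grasp; the last joint's range is limited). The gripper opens to 85 mm and grips with 20 to 120 N. Pads are 22 mm wide; open, the fingers measure 114 mm over their backs; the gripper's body (76 mm by 85 mm) begins 54 mm behind the grasp point. The pads swing forward as they close: fully open they stand 13 mm farther back than shut.
Start: joints at [1.199, 0.332, -0.065, 1.46, 0.022, 1.35, -0.088], TCP at [0.214, -0.587, 0.239] pointing down, gripper open.
Joint ranges: [-2.6, 2.6], [-0.5, 2.12], [-1.47, 1.34], [0.16, 2.42], [-1.27, 4.41], [0.06, 2.06], [-2.6, 2.6]. Speed limits (rad/s): [2.22, 2.22, 2.79, 2.79, 3.14, 3.14, 3.14].

### API

Orientations are given as [roll, pitch, yaw] about the fixed x, y, z axes, in that order (R = Rz(yaw) Ry(pitch) Rx(roll)).
In Python, from station import r gives the robot as it stands.
- The arm moves only by the tool apply_moves, never from a script. Its argument "series" is a list of rows, each a list of 3 entries, a list of its own where there are three numbers: the shift along the tool's x, y, z in m, then the turn, a rotation vector about the tool's x, y, z in rad, then the opening, from 0 (shut) to 1 (fully open). A call has 1 to 20 rows; each row is the pose to reach, as a shift and turn from the pose commanded when the call began, along the tool's axes at that moment; what a row does not reach only later rows make up. A row lasts 1/12 s, in which the tool goes at most 41.7 mm and 7.16 degrees, less where a joint would pass 70% of its speed; a pose out of reach is approached as far as the arm can. A call with a gripper value outside its range is refused whole. The fingers move at their own pace and stop on an object; "force" is the grip in N (left out, the last holds). Time passes only in rows, so rows that repeat a pose let the fingers close. It gives the time, the measured TCP pose, the force and the opening at its end, in the units of the state.
- r.state(): the state, without advancing time (a new reading comes with each control period).
- r.snapshot(name): name is "scene" or "top" or "wrist"; returns the picture (420x560x3 uint8, red, green, blue); there is no depth.
- r.get_calibration(name): a dict with "intrinsics" (3x3 intrinsics, pixels), "distortion" ([k1, k2, p1, p2, k3] as OpenCV has them; the pictures are not rectified), "position" and "attitude" of the camera in the world. Camera axes: x right, y up, looking along -z (the intrinsics and any distortion apply to the point x, -y, -z); pixel columns grow to the right and rows downward; lengths in m; the calibration is good to about 2 mm. A picture is of the moment at which its call begins: read the wrist's pose just before it. get_calibration takes no time and is no camera call; for the wrist camera it gives the pose at the moment of the call.
- r.job_done(): hands the job in, once; it reports no verdict.
The state is a dict: "time_s": time; "qpos": joint angles; "qd": joint speeds; "joint_torque": joint torques, N m; "position": TCP position; "ee_rot": TCP orientation; "wrist_force": force on the tool from outside, world axes, zero at the start; "ft_torque": the same for the moment, N m; "width": finger opening in m.
Only numpy, scipy, OpenCV 4.12 (cv2) and the standard library are available. Lean on these libraries where they do the work, as an engineer would, in place of code of your own. Each camera call takes 0.05 s, during which the arm holds its last target.

## Working session

There is one attempt and no reset: what is moved stays moved. The work goes in short steps, Python scripts to look and compute and a tool call to move; the robot and the scene stay as the last step left them, time stands still between calls to the robot, and variables do not carry over. Pictures are saved under pics/ and viewed, and the job is handed in when it is done.

Besides the shell and the picture viewer there is one more tool, called by a JSON object that holds its "api" and its "payload". apply_moves: Moves the arm, as the interface text tells. Its arguments: {"type":"object","properties":{"series":{"type":"array","items":{"type":"array"}},"force":{"type":"number"}},"required":["series"]}

```bash
mkdir -p pics; ls; python3 - <<'E'
from station import r
import cv2
s=r.state();print({k:s[k] for k in ('time_s','position','ee_rot','wrist_force','width')})
for n in('scene','top','wrist'):
    c=r.get_calibration(n);print(n,c)
    im=r.snapshot(n);cv2.imwrite(f'pics/{n}0.png',im[:,:,::-1])
E
```

```text
pics
{'time_s': 0.0, 'position': array([ 0.2134718 , -0.58701195,  0.23852371]), 'ee_rot': array([ 3.14151743e+00,  1.43570678e-03, -1.22196632e+00]), 'wrist_force': array([-0.37291285, -0.06942098, -0.52861868]), 'width': 0.08563687374401614}
scene {'intrinsics': array([[382.74603743,   0.        , 273.43508057],
       [  0.        , 382.74603743, 207.67294124],
       [  0.        ,   0.        ,   1.        ]]), 'distortion': array([-0.10302946,  0.        ,  0.        ,  0.        ,  0.        ]), 'position': array([0.92390878, 0.55121993, 0.49379175]), 'attitude': array([ 0.95277413, -0.01645931,  2.64290814])}
top {'intrinsics': array([[490.45201314,   0.        , 285.15455356],
       [  0.        , 490.45201314, 208.62628889],
       [  0.        ,   0.        ,   1.        ]]), 'distortion': array([0.04897141, 0.        , 0.        , 0.        , 0.        ]), 'position': array([0.58749535, 0.01361747, 0.96433256]), 'attitude': array([ 0.05246443,  0.01732174, -1.54751634])}
wrist {'intrinsics': array([[349.55418535,   0.        , 274.40518124],
       [  0.        , 349.55418535, 209.77635307],
       [  0.        ,   0.        ,   1.        ]]), 'distortion': array([-0.04545129,  0.        ,  0.        ,  0.        ,  0.        ]), 'position': array([ 0.27855814, -0.56321754,  0.37317173]), 'attitude': array([-2.76266747e-01,  3.46078657e-04, -1.22069252e+00])}
```

View pics/scene0.png

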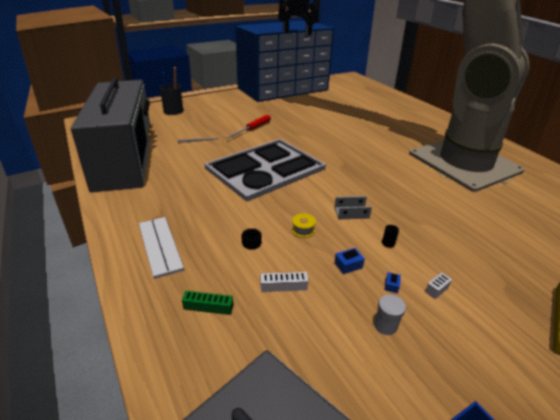

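View pics/top0.png

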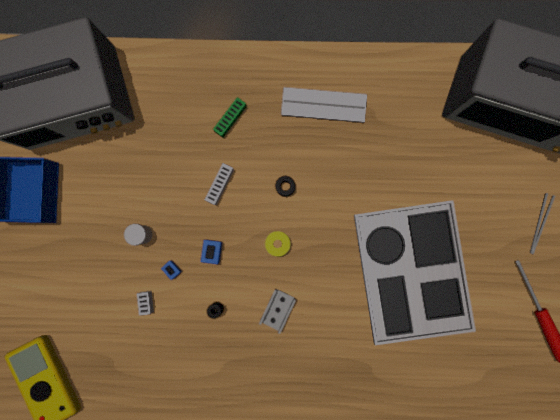

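View pics/wrist0.png

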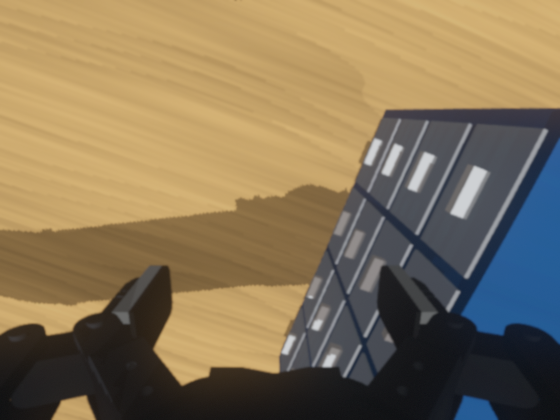

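```bash
cat > h.py <<'E'
import numpy as np, cv2
from scipy.spatial.transform import Rotation as R
def cam(c):
    return c['intrinsics'],np.array(c['distortion']),np.array(c['position']),R.from_euler('xyz',c['attitude'])
def ray(c,uv):
    K,d,p,A=cam(c)
    q=cv2.undistortPoints(np.array(uv,float).reshape(-1,1,2),K,d).reshape(-1,2)
    v=np.c_[q[:,0],-q[:,1],-np.ones(len(q))]
    return p,A.apply(v)
def onz(c,uv,z):
    p,v=ray(c,uv); t=(z-p[2])/v[:,2]; return p+v*t[:,None]
def tri(c1,u1,c2,u2):
    p1,v1=ray(c1,u1);p2,v2=ray(c2,u2)
    out=[]
    for a,b in zip(v1,v2):
        A=np.c_[a,-b];s=np.linalg.lstsq(A,p2-p1,rcond=None)[0]
        out.append(np.r_[(p1+a*s[0]+p2+b*s[1])/2,np.linalg.norm(p1+a*s[0]-p2-b*s[1])])
    return np.array(out)
def proj(c,P):
    K,d,p,A=cam(c)
    q=A.inv().apply(np.atleast_2d(P)-p)*[1,-1,-1]
    return cv2.projectPoints(q.reshape(-1,1,3),np.zeros(3),np.zeros(3),K,d)[0].reshape(-1,2)
def crop(im,x0,y0,x1,y1,f,name):
    o=cv2.resize(im[y0:y1,x0:x1],None,fx=f,fy=f,interpolation=cv2.INTER_CUBIC)
    cv2.imwrite(name,o)
E
python3 - <<'E'
from h import *
a=cv2.imread('pics/top0.png');b=cv2.imread('pics/scene0.png')
crop(a,120,150,310,340,4-1,'pics/ca.png') if 0 else crop(a,125,160,305,335,3.4,'pics/ca.png')
crop(a,345,195,485,350,3.8,'pics/cb.png')
crop(b,220,180,460,340,3.3,'pics/cc.png')
crop(b,200,135,330,200,6,'pics/cd.png')
E
```

```text
(no output)
```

View pics/ca.png

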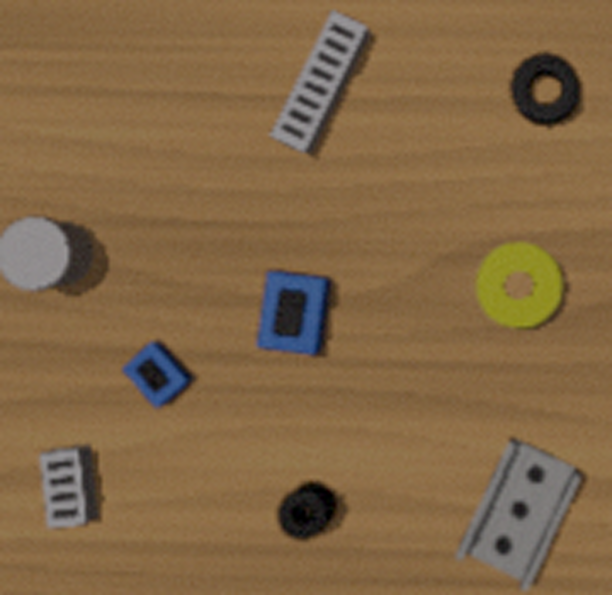

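View pics/cb.png

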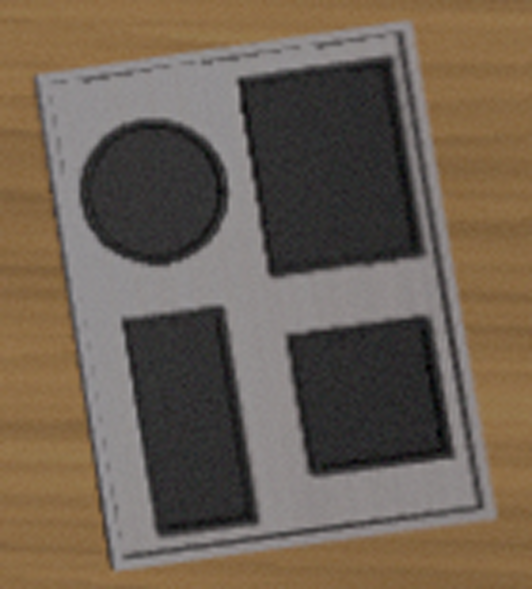

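View pics/cc.png

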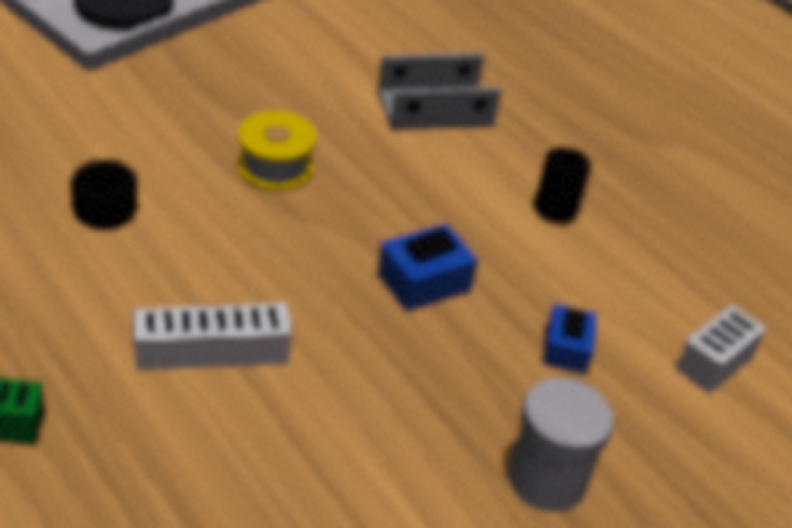

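View pics/cd.png

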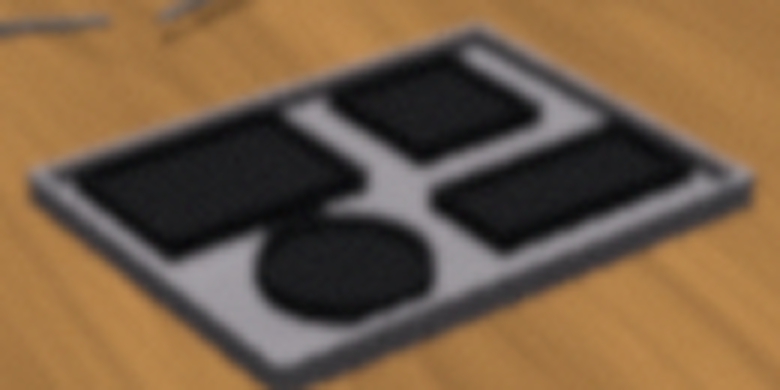

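```bash
cat > m1.py <<'E'
from station import r
from h import *
np.set_printoptions(precision=4,suppress=True)
T=r.get_calibration('top');S=r.get_calibration('scene')
a=lambda p:np.array(p)/3.4+[125,160]
b=lambda p:np.array(p)/3.8+[345,195]
c=lambda p:np.array(p)/3.3+[220,180]
d=lambda p:np.array(p)/6+[200,135]
print('car tri',tri(T,a([(336,12),(369,30),(308,152),(272,134)]),S,c([(136,343),(134,312),(288,304),(290,333)])))
print('core',tri(T,a([(546,90)]),S,c([(104,178)])))
print('switch',tri(T,a([(291,313)]),S,c([(430,245)])))
print('bracket',tri(T,a([(516,438),(458,556),(582,475),(527,588)]),S,c([(388,93),(498,90),(380,60),(483,55)])))
print('round',tri(T,b([(154,191)]),S,d([(345,268)])))
print('sq',tri(T,b([(288,336),(430,318),(455,457),(312,475)]),S,d([(425,162),(330,98),(450,55),(542,110)])))
print('obl',tri(T,b([(240,78),(390,58),(425,255),(270,275)]),S,d([(175,260),(75,183),(275,112),(368,182)])))
print('tro',tri(T,b([(123,320),(222,307),(258,522),(158,535)]),S,d([(505,250),(432,195),(615,122),(700,168)])))
print('planar, top view')
for n,pts,z in [('car',a([(336,12),(369,30),(308,152),(272,134)]),.024),('core',a([(546,90)]),.024),('coreOuter',a([(511,90),(581,90),(546,53),(546,126)]),.024),
 ('switch',a([(268,270),(329,279),(318,355),(258,347)]),.026),('brk',a([(516,438),(582,475),(527,588),(458,556)]),.03),
 ('round',b([(154,191)]),.017),('sq',b([(288,336),(430,318),(455,457),(312,475)]),.017),('obl',b([(240,78),(390,58),(425,255),(270,275)]),.017),('tro',b([(123,320),(222,307),(258,522),(158,535)]),.017),
 ('yellow',a([(519,284)]),.03),('slim',a([(310,508)]),.04)]:
  P=onz(T,pts,z);print(n,P.mean(0)[:2])
  if len(P)==4 and n!='coreOuter':
    e=P-np.roll(P,-1,0);print('  sides',np.linalg.norm(e,axis=1),'yaw of long',np.arctan2(e[1,1],e[1,0]),np.arctan2(e[3,1],e[3,0]), 'other',np.arctan2(e[0,1],e[0,0]))
# fingertip
W=r.get_calibration('wrist');s=r.state()
p,v=ray(W,[(171,270),(379,270)]);t=.0856/np.linalg.norm(v[0]-v[1]);X=p+v*t
A=R.from_euler('xyz',s['ee_rot']);print('tips in tool',A.inv().apply(X-s['position']))
print('cam in tool',A.inv().apply(p-s['position']),(A.inv()*R.from_euler('xyz',W['attitude'])).as_matrix())
E
python3 m1.py
```

```text
car tri [[0.7215 0.1524 0.0188 0.0006]
 [0.7121 0.133  0.019  0.0006]
 [0.6401 0.1663 0.021  0.0026]
 [0.6506 0.1862 0.0227 0.0007]]
core [[0.6796 0.031  0.0229 0.0008]]
switch [[0.5501 0.1712 0.0284 0.0005]]
bracket [[0.484  0.0432 0.028  0.0003]
 [0.4185 0.0738 0.0284 0.0001]
 [0.4638 0.0064 0.0251 0.0008]
 [0.4009 0.036  0.0277 0.0024]]
round [[ 0.5703 -0.1637  0.0102  0.0012]]
sq [[ 0.4981 -0.2314  0.0082  0.0031]
 [ 0.5097 -0.3014  0.0103  0.0024]
 [ 0.4411 -0.3127  0.0121  0.0032]
 [ 0.4309 -0.2428  0.0128  0.0013]]
obl [[ 0.6278 -0.2067  0.0069  0.0033]
 [ 0.6409 -0.2821  0.0087  0.0006]
 [ 0.5403 -0.2978  0.0121  0.0044]
 [ 0.5296 -0.2223  0.0105  0.0008]]
tro [[ 0.5044 -0.1489  0.0087  0.0019]
 [ 0.5124 -0.1977  0.0122  0.0022]
 [ 0.4076 -0.2164  0.0136  0.    ]
 [ 0.3977 -0.1661  0.0124  0.004 ]]
planar, top view
car [0.681  0.1587]
  sides [0.0214 0.0773 0.0229 0.0781] yaw of long -0.4347259645722387 2.688254068456763 other 1.0929607240061816
core [0.6792 0.0312]
coreOuter [0.6793 0.0312]
switch [0.5504 0.1702]
  sides [0.0347 0.0429 0.034  0.0434] yaw of long -0.113188628
[... 151 characters left out ...]
880867687 other 1.0893153175440915
round [ 0.5709 -0.1627]
sq [ 0.4717 -0.2709]
  sides [0.0707 0.0691 0.0708 0.0692] yaw of long 0.17616645884509424 -2.9665324652082434 other 1.7265762340492692
obl [ 0.5856 -0.2507]
  sides [0.0755 0.0998 0.0774 0.0998] yaw of long 0.17765729826965576 -2.9831906547137668 other 1.7276858549807925
tro [ 0.4571 -0.1817]
  sides [0.0498 0.1071 0.0499 0.1072] yaw of long 0.17242692412216368 -2.9696177631200222 other 1.7287473053873712
yellow [0.5694 0.0437]
slim [0.4445 0.1551]
tips in tool [[-0.0427 -0.0064 -0.0036]
 [ 0.0429 -0.0065 -0.0037]]
cam in tool [-0.0003 -0.0693 -0.1346] [[ 1.     -0.001  -0.0012]
 [-0.0013 -0.9621 -0.2727]
 [-0.0009  0.2727 -0.9621]]
```

```bash
python3 - <<'E'
from h import *
a=cv2.imread('pics/wrist0.png');crop(a,60,220,480,420,1.9,'pics/ce.png')
E
```

```text
(no output)
```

View pics/ce.png

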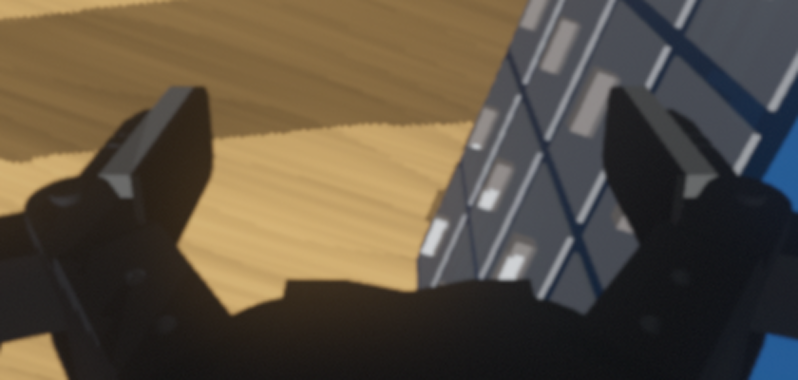

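```bash
cat >> h.py <<'E'
def go(x,y,z,phi,cmd=None):
    from station import r
    s=r.state(); p,A=np.array(s['position']),R.from_euler('xyz',s['ee_rot'])
    if cmd: p=np.array(cmd[:3]);A=R.from_euler('xyz',[np.pi,0,cmd[3]])
    B=R.from_euler('xyz',[np.pi,0,phi])
    d=A.inv().apply(np.array([x,y,z])-p); w=(A.inv()*B).as_rotvec()
    print('t',round(s['time_s'],2),'shift',d.round(4),'turn',w.round(4),'rows',np.linalg.norm(d)/.0417,np.linalg.norm(w)/.125)
E
python3 -c "
from h import *
go(.679,.031,.16,-1.4,(.2135,-.587,.2385,-1.222))"
```

```text
t 0.15 shift [-0.4217 -0.6487  0.0785] turn [-0.    -0.     0.178] rows 18.649251194064497 1.4239999999999982
```

{"api": "apply_moves", "payload": {"series": [[[-0.4217, -0.6487, 0.0785], [0, 0, 0.178], 0.7], [[-0.4217, -0.6487, 0.0785], [0, 0, 0.178], 0.7], [[-0.4217, -0.6487, 0.0785], [0, 0, 0.178], 0.7], [[-0.4217, -0.6487, 0.0785], [0, 0, 0.178], 0.7], [[-0.4217, -0.6487, 0.0785], [0, 0, 0.178], 0.7], [[-0.4217, -0.6487, 0.0785], [0, 0, 0.178], 0.7], [[-0.4217, -0.6487, 0.0785], [0, 0, 0.178], 0.7], [[-0.4217, -0.6487, 0.0785], [0, 0, 0.178], 0.7], [[-0.4217, -0.6487, 0.0785], [0, 0, 0.178], 0.7], [[-0.4217, -0.6487, 0.0785], [0, 0, 0.178], 0.7], [[-0.4217, -0.6487, 0.0785], [0, 0, 0.178], 0.7], [[-0.4217, -0.6487, 0.0785], [0, 0, 0.178], 0.7], [[-0.4217, -0.6487, 0.0785], [0, 0, 0.178], 0.7], [[-0.4217, -0.6487, 0.0785], [0, 0, 0.178], 0.7], [[-0.4217, -0.6487, 0.0785], [0, 0, 0.178], 0.7], [[-0.4217, -0.6487, 0.0785], [0, 0, 0.178], 0.7], [[-0.4217, -0.6487, 0.0785], [0, 0, 0.178], 0.7], [[-0.4217, -0.6487, 0.0785], [0, 0, 0.178], 0.7], [[-0.4217, -0.6487, 0.0785], [0, 0, 0.178], 0.7], [[-0.4217, -0.6487, 0.0785], [0, 0, 0.178], 0.7]]}}

```text
time_s: 1.82
position: [0.6801, 0.0384, 0.159]
ee_rot: [3.141, 0.004, -1.392]
wrist_force: [-0.4, 0.6, 0.3]
width: 0.0596
```

```bash
cat > snap.py <<'E'
import sys
from station import r
from h import *
import pickle
n,k=sys.argv[1:3]
c=r.get_calibration(n);s=r.state();im=r.snapshot(n)[:,:,::-1]
cv2.imwrite(f'pics/{k}.png',im);pickle.dump((c,s),open(f'pics/{k}.pkl','wb'))
s2=r.state();print(s['position'],s['ee_rot'],s['time_s'],s2['position'],s2['ee_rot'],s2['width'],s2['wrist_force'])
E
python3 snap.py wrist w1
```

```text
[0.68006261 0.03841997 0.15898043] [ 3.14077799  0.00442131 -1.39237656] 1.8167 [0.67930847 0.03498585 0.1593225 ] [ 3.14015780e+00  2.47594647e-03 -1.39473455e+00] 0.060086670255263666 [-0.39996146 -0.82332764 -0.04749591]
```

View pics/w1.png

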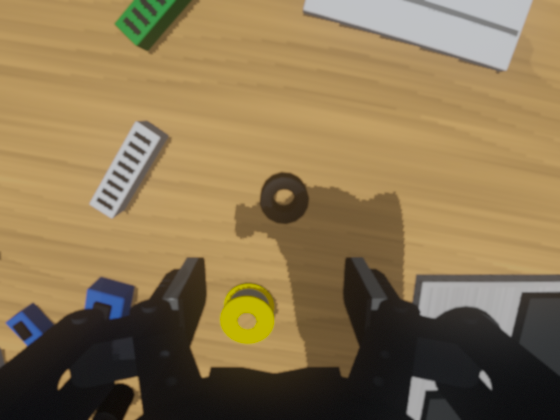

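```bash
python3 snap.py wrist w2; python3 - <<'E'
from h import *
import pickle
a=cv2.imread('pics/w2.png');crop(a,180,120,380,270,4,'pics/cf.png')
E
```

```text
[0.67930847 0.03498585 0.1593225 ] [ 3.14015780e+00  2.47594647e-03 -1.39473455e+00] 1.8667 [0.6789873  0.032074   0.15978355] [ 3.14018282e+00  6.63992090e-04 -1.39766633e+00] 0.05957174008423283 [-0.12068434 -1.02330172  0.45905529]
```

View pics/cf.png

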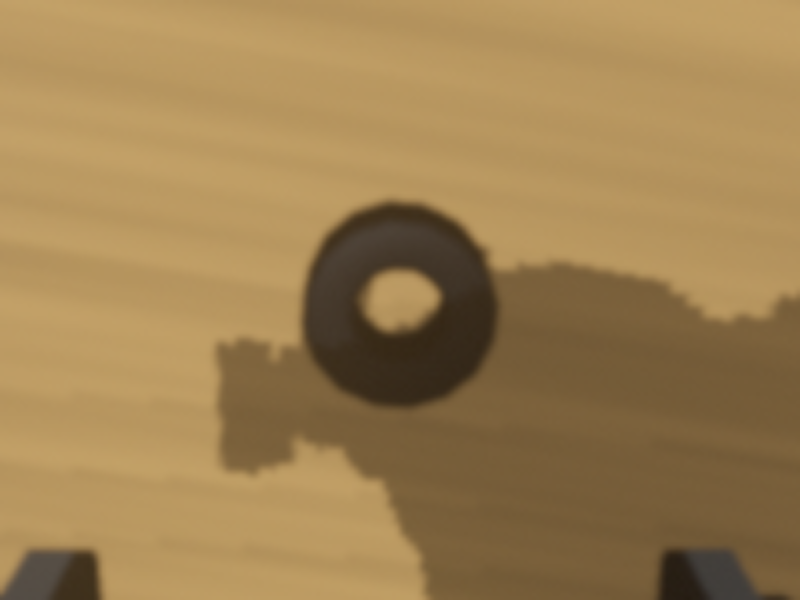

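```bash
python3 - <<'E'
from h import *
import pickle
T=pickle.load(open('pics/w2.pkl','rb'))[0]
from station import r
top=r.get_calibration('top')
uv=np.array([[400,311],[304,311],[497,311]])/4+[180,120]
print(onz(T,uv,.024)); print(tri(T,uv[:1],top,[np.array([546,90])/3.4+[125,160]]))
go(.679,.031,.016,-1.4,(.679,.031,.16,-1.4))
E
```

```text
[[0.68251457 0.03136985 0.024     ]
 [0.67914375 0.05014955 0.024     ]
 [0.68592505 0.01239346 0.024     ]]
[[6.80177891e-01 3.11035605e-02 1.45879986e-02 5.83465518e-04]]
t 1.92 shift [ 0.    -0.     0.144] turn [0. 0. 0.] rows 3.4532374100719427 0.0
```

{"api": "apply_moves", "payload": {"series": [[[0, -0.002, 0.04], [0, 0, 0], 0.7], [[0, -0.002, 0.08], [0, 0, 0], 0.7], [[0, -0.002, 0.11], [0, 0, 0], 0.7], [[0, -0.002, 0.135], [0, 0, 0], 0.7], [[0, -0.002, 0.145], [0, 0, 0], 0.7], [[0, -0.002, 0.145], [0, 0, 0], 0.7], [[0, -0.002, 0.145], [0, 0, 0], 0.7]], "force": 40}}

```text
time_s: 2.5
position: [0.6815, 0.0299, 0.0169]
ee_rot: [-3.141, -0.001, -1.401]
wrist_force: [1.0, 0.1, 1.5]
width: 0.0598
```

```bash
python3 snap.py wrist w3; python3 snap.py scene s3; python3 -c "
from h import *
a=cv2.imread('pics/s3.png');crop(a,200,180,340,285,5,'pics/cg.png')"
```

```text
[0.68145987 0.02990549 0.01689337] [-3.14095666e+00 -5.70426642e-04 -1.40123769e+00] 2.5 [0.68219646 0.03036734 0.01791737] [-3.13909023e+00 -5.82109265e-04 -1.40090549e+00] 0.05980723874632255 [ 0.65032359 -0.9141858   1.20917921]
[0.68219646 0.03036734 0.01791737] [-3.13909023e+00 -5.82109265e-04 -1.40090549e+00] 2.55 [0.68251667 0.0306215  0.01833726] [-3.13821337e+00 -6.25601591e-04 -1.40072253e+00] 0.05984267238561174 [ 0.44023849 -0.00931278  0.80078521]
```

View pics/w3.png

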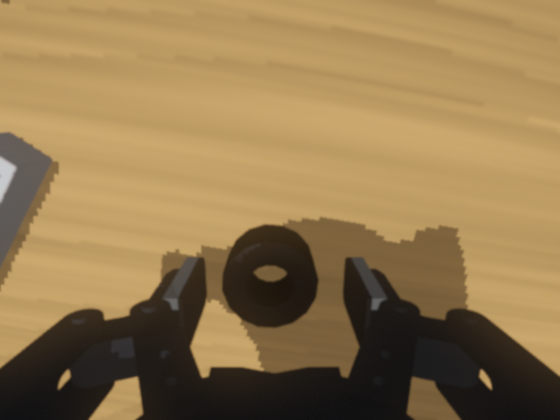

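View pics/cg.png

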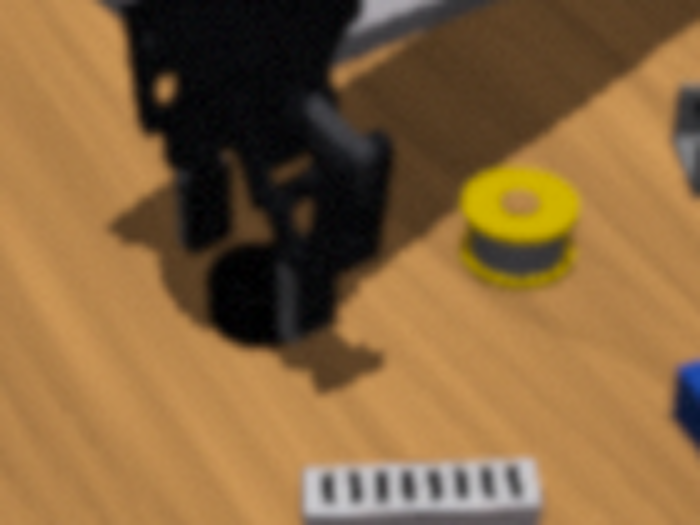

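{"api": "apply_moves", "payload": {"series": [[[0, 0, 0.003], [0, 0, 0], 0.7], [[0, 0, 0.003], [0, 0, 0], 0.3], [[0, 0, 0.003], [0, 0, 0], 0.3], [[0, 0, 0.003], [0, 0, 0], 0.3], [[0, 0, 0.003], [0, 0, 0], 0.3], [[0, 0, 0.003], [0, 0, 0], 0.3], [[0, 0, 0.003], [0, 0, 0], 0.3], [[0, 0, 0.003], [0, 0, 0], 0.3]], "force": 40}}

```text
time_s: 3.27
position: [0.6816, 0.031, 0.0139]
ee_rot: [-3.14, -0.0, -1.4]
wrist_force: [-2.4, 0.5, 7.0]
width: 0.0383
```

```bash
python3 -c "
from h import *
go(.571,-.163,.10,-1.4,(.681,.0313,.012,-1.4))"
```

```text
t 3.27 shift [ 0.1728  0.1414 -0.088 ] turn [0. 0. 0.] rows 5.755220321069432 0.0
```

{"api": "apply_moves", "payload": {"series": [[[0, 0, -0.03], [0, 0, 0], 0.3], [[0, 0, -0.06], [0, 0, 0], 0.3], [[0.03, 0.025, -0.088], [0, 0, 0], 0.3], [[0.06, 0.05, -0.088], [0, 0, 0], 0.3], [[0.09, 0.074, -0.088], [0, 0, 0], 0.3], [[0.12, 0.098, -0.088], [0, 0, 0], 0.3], [[0.15, 0.123, -0.088], [0, 0, 0], 0.3], [[0.165, 0.135, -0.088], [0, 0, 0], 0.3], [[0.1728, 0.1414, -0.088], [0, 0, 0], 0.3], [[0.1728, 0.1414, -0.088], [0, 0, 0], 0.3], [[0.1728, 0.1414, -0.088], [0, 0, 0], 0.3]]}}

```text
time_s: 4.18
position: [0.5716, -0.1623, 0.101]
ee_rot: [-3.141, 0.0, -1.4]
wrist_force: [1.4, -0.0, -1.2]
width: 0.038
```

```bash
python3 snap.py wrist w4
```

```text
[ 0.57162814 -0.16233525  0.10098285] [-3.14091796e+00  4.57506146e-04 -1.39957431e+00] 4.1833 [ 0.57200558 -0.16131261  0.10095226] [-3.14072450e+00  8.60987895e-04 -1.39797409e+00] 0.03814913113421434 [ 0.8511867   1.75477381 -0.96390901]
```

View pics/w4.png

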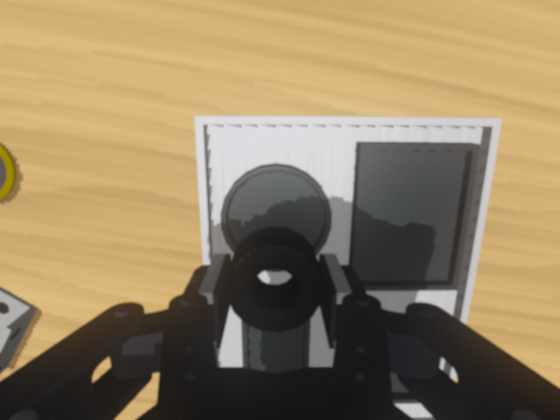

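```bash
python3 - <<'E'
from h import *
import pickle
W=pickle.load(open('pics/w4.pkl','rb'))[0]
from station import r
T=r.get_calibration('top');b=lambda p:np.array(p)/3.8+[345,195]
print(onz(W,[(276,219)],.017),onz(W,[(221,219),(331,219)],.017))
P=onz(W,[(357,142),(475,143),(459,287),(351,287)],.017);print(P,P.mean(0))
print(tri(W,[(276,219)],T,b([(154,191)])))
print(tri(W,[(357,142),(475,143)],T,b([(240,78),(390,58)])))
E
```

```text
[[ 0.57285894 -0.16306977  0.017     ]] [[ 0.56667078 -0.12755826  0.017     ]
 [ 0.57903535 -0.19859709  0.017     ]]
[[ 0.63055474 -0.20382839  0.017     ]
 [ 0.64329661 -0.27740789  0.017     ]
 [ 0.54545201 -0.29886665  0.017     ]
 [ 0.53294821 -0.22311729  0.017     ]] [ 0.58806289 -0.25080506  0.017     ]
[[ 5.70878218e-01 -1.63643786e-01  1.08688870e-02  4.70696239e-04]]
[[ 0.62973275 -0.20957801 -0.004426    0.00097961]
 [ 0.64234662 -0.28294038  0.00709824  0.00225758]]
```

{"api": "apply_moves", "payload": {"series": [[[0, 0, 0.03], [0, 0, 0], 0.3], [[0, 0, 0.055], [0, 0, 0], 0.3], [[0, 0, 0.07], [0, 0, 0], 0.3], [[0, 0, 0.078], [0, 0, 0], 0.3], [[0, 0, 0.078], [0, 0, 0], 0.3], [[0, 0, 0.078], [0, 0, 0], 0.3], [[0, 0, 0.078], [0, 0, 0], 0.3]]}}

```text
time_s: 4.82
position: [0.5721, -0.1618, 0.0232]
ee_rot: [-3.141, 0.0, -1.398]
wrist_force: [1.2, 0.4, -1.8]
width: 0.0382
```

{"api": "apply_moves", "payload": {"series": [[[0, 0, 0.001], [0, 0, 0], 0.3], [[0, 0, 0.001], [0, 0, 0], 0.5], [[0, 0, 0.001], [0, 0, 0], 0.62], [[0, 0, 0.001], [0, 0, 0], 0.62], [[0, 0, 0.001], [0, 0, 0], 0.62], [[0, 0, -0.02], [0, 0, 0], 0.62], [[0, 0, -0.05], [0, 0, 0], 0.7], [[0, 0, -0.09], [0, 0, 0], 0.7]]}}

```text
time_s: 5.48
position: [0.5694, -0.163, 0.1116]
ee_rot: [3.137, 0.002, -1.4]
wrist_force: [0.9, -0.4, 0.2]
width: 0.0594
```

```bash
python3 snap.py wrist w5
```

```text
[ 0.56940736 -0.16296059  0.1115811 ] [ 3.13747443e+00  2.25858527e-03 -1.39993411e+00] 5.4833 [ 0.574184   -0.16374938  0.1217077 ] [-3.13419258 -0.00345536 -1.39987664] 0.05986858583539499 [ 5.81773371 -0.63061578  7.22384381]
```

View pics/w5.png

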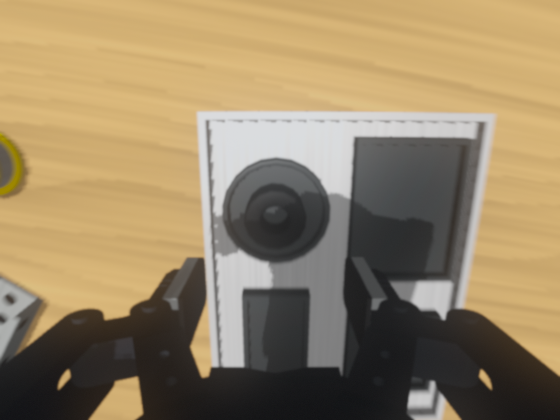

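```bash
python3 -c "
from h import *
go(.55,.170,.15,-1.676,(.571,-.163,.112,-1.4))"
```

```text
t 5.53 shift [-0.3317 -0.0359 -0.038 ] turn [ 0.    -0.     0.276] rows 8.05319912008398 2.208000000000001
```

{"api": "apply_moves", "payload": {"series": [[[-0.04, -0.005, -0.038], [0, 0, 0.05], 0.7], [[-0.08, -0.01, -0.038], [0, 0, 0.1], 0.7], [[-0.12, -0.015, -0.038], [0, 0, 0.15], 0.7], [[-0.16, -0.02, -0.038], [0, 0, 0.2], 0.7], [[-0.2, -0.024, -0.038], [0, 0, 0.25], 0.7], [[-0.24, -0.028, -0.038], [0, 0, 0.276], 0.7], [[-0.28, -0.032, -0.038], [0, 0, 0.276], 0.7], [[-0.31, -0.035, -0.038], [0, 0, 0.276], 0.7], [[-0.325, -0.0359, -0.038], [0, 0, 0.276], 0.7], [[-0.3317, -0.0359, -0.038], [0, 0, 0.276], 0.7], [[-0.3317, -0.0359, -0.038], [0, 0, 0.276], 0.7], [[-0.3317, -0.0359, -0.038], [0, 0, 0.276], 0.7], [[-0.3317, -0.0359, -0.038], [0, 0, 0.276], 0.7]]}}

```text
time_s: 6.62
position: [0.5507, 0.1674, 0.1507]
ee_rot: [-3.141, -0.001, -1.679]
wrist_force: [0.2, -0.9, -0.6]
width: 0.0597
```

```bash
python3 snap.py wrist w6;python3 -c "
from h import *
a=cv2.imread('pics/w6.png');crop(a,160,100,400,280,3.3,'pics/ch.png')"
```

```text
[0.55071552 0.16737562 0.15065153] [-3.14140025e+00 -1.03497724e-03 -1.67878261e+00] 6.6167 [0.55072116 0.16746721 0.15072058] [-3.14131284e+00 -8.83763809e-04 -1.67884943e+00] 0.05983460205530529 [ 0.41621459 -0.80396713 -0.29793134]
```

View pics/w6.png

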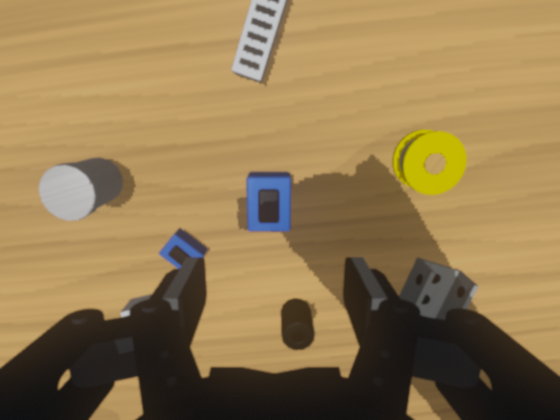

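View pics/ch.png

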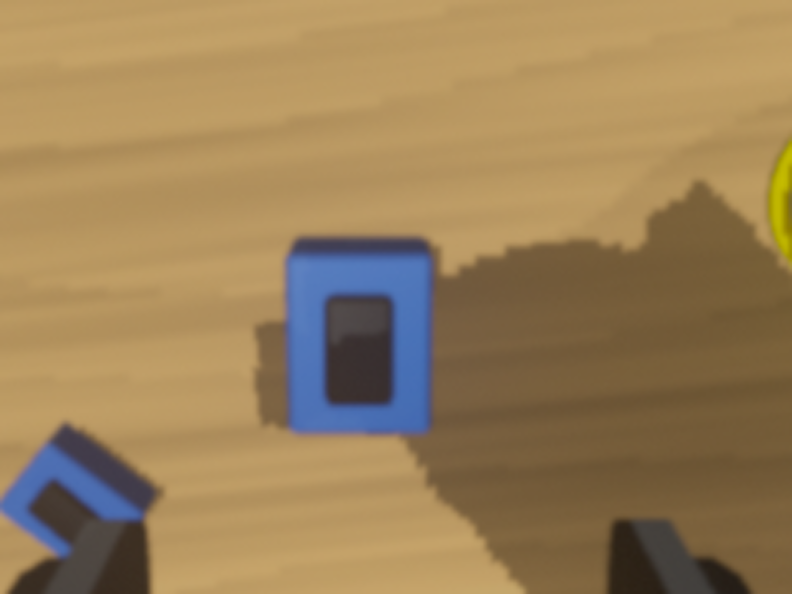

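```bash
python3 - <<'E'
from h import *
import pickle
from station import r
W,s=pickle.load(open('pics/w6.pkl','rb'));T=r.get_calibration('top')
a=lambda p:np.array(p)/3.4+[125,160]
P=onz(W,np.array([(287,253),(432,253),(431,433),(290,433)])/3.3+[160,100],.026);print(P,P.mean(0))
e=P-np.roll(P,-1,0);print(np.linalg.norm(e,axis=1),np.arctan2(e[1,1],e[1,0]))
print(tri(W,np.array([(360,350)])/3.3+[160,100],T,[a((291,313))]))
A=R.from_euler('xyz',s['ee_rot'])
Q=onz(T,a([(157,341),(124,370),(193,376),(160,408)]),.018);print('small in tool',A.inv().apply(Q-s['position']))
go(.5515,.1695,.013,-1.679,(.55,.17,.15,-1.676))
E
```

```text
[[0.57442255 0.1855185  0.026     ]
 [0.57089287 0.15270701 0.026     ]
 [0.52778337 0.15700441 0.026     ]
 [0.53137295 0.1903352  0.026     ]] [0.55111793 0.17139128 0.026     ]
[0.0330008  0.04332317 0.03352352 0.04331822] -0.09935749523996469
[[5.50159938e-01 1.71409181e-01 2.67371900e-02 1.98666621e-04]]
small in tool [[-0.07837801  0.02692475  0.1325653 ]
 [-0.09447235  0.04546167  0.13254508]
 [-0.05536079  0.04375519  0.13258589]
 [-0.0712189   0.06391081  0.13256559]]
t 6.67 shift [ 0.0003 -0.0015  0.137 ] turn [ 0.    -0.     0.003] rows 3.285590498412064 0.02400000000000093
```

{"api": "apply_moves", "payload": {"series": [[[-0.004, 0, 0.04], [0, 0, 0], 0.7], [[-0.004, 0, 0.08], [0, 0, 0], 0.7], [[-0.004, 0, 0.11], [0, 0, 0], 0.7], [[-0.004, 0, 0.13], [0, 0, 0], 0.7], [[-0.004, 0, 0.137], [0, 0, 0], 0.7], [[-0.004, 0, 0.137], [0, 0, 0], 0.7], [[-0.004, 0, 0.137], [0, 0, 0], 0.7], [[-0.004, 0, 0.137], [0, 0, 0], 0.5], [[-0.004, 0, 0.137], [0, 0, 0], 0.25], [[-0.004, 0, 0.137], [0, 0, 0], 0.25], [[-0.004, 0, 0.137], [0, 0, 0], 0.25], [[-0.004, 0, 0.137], [0, 0, 0], 0.25], [[-0.004, 0, 0.137], [0, 0, 0], 0.25], [[-0.004, 0, 0.137], [0, 0, 0], 0.25]], "force": 30}}

```text
time_s: 7.83
position: [0.5518, 0.1738, 0.0156]
ee_rot: [-3.139, 0.001, -1.676]
wrist_force: [-0.4, -0.3, 7.0]
width: 0.0334
```

```bash
python3 -c "
from h import *
go(.4717,-.2709,.11,-1.396,(.55,.174,.013,-1.676))"
```

```text
t 7.83 shift [ 0.4507  0.0311 -0.097 ] turn [ 0.    0.   -0.28] rows 11.079964568817559 2.240000000000001
```

{"api": "apply_moves", "payload": {"series": [[[0, 0, -0.03], [0, 0, 0], 0.25], [[0, 0, -0.065], [0, 0, 0], 0.25], [[0.03, 0.002, -0.097], [0, 0, -0.03], 0.25], [[0.07, 0.005, -0.097], [0, 0, -0.06], 0.25], [[0.11, 0.008, -0.097], [0, 0, -0.09], 0.25], [[0.15, 0.011, -0.097], [0, 0, -0.12], 0.25], [[0.19, 0.014, -0.097], [0, 0, -0.15], 0.25], [[0.23, 0.017, -0.097], [0, 0, -0.18], 0.25], [[0.27, 0.02, -0.097], [0, 0, -0.21], 0.25], [[0.31, 0.023, -0.097], [0, 0, -0.24], 0.25], [[0.35, 0.026, -0.097], [0, 0, -0.28], 0.25], [[0.39, 0.029, -0.097], [0, 0, -0.28], 0.25], [[0.42, 0.031, -0.097], [0, 0, -0.28], 0.25], [[0.44, 0.0311, -0.097], [0, 0, -0.28], 0.25], [[0.4507, 0.0311, -0.097], [0, 0, -0.28], 0.25], [[0.4507, 0.0311, -0.097], [0, 0, -0.28], 0.25], [[0.4507, 0.0311, -0.097], [0, 0, -0.28], 0.25], [[0.4507, 0.0311, -0.097], [0, 0, -0.28], 0.25]]}}

```text
time_s: 9.33
position: [0.473, -0.2692, 0.111]
ee_rot: [-3.141, 0.001, -1.393]
wrist_force: [-0.4, -0.6, -0.6]
width: 0.0337
```

```bash
python3 snap.py wrist w7
```

```text
[ 0.47303761 -0.26923529  0.11098814] [-3.14110091e+00  5.46812972e-04 -1.39346643e+00] 9.3333 [ 0.47305543 -0.26922773  0.11097482] [-3.14113389e+00  4.15964268e-04 -1.39310225e+00] 0.03334192708355064 [-0.58001092  0.48678564 -0.94966973]
```

View pics/w7.png

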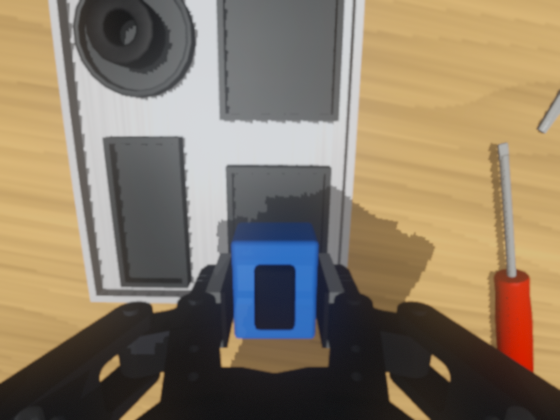

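```bash
python3 - <<'E'
from h import *
import pickle
W,s=pickle.load(open('pics/w7.pkl','rb'))
P=onz(W,[(227,165),(330,166)],.017);print(P); u=(P[1]-P[0])/np.linalg.norm(P[1]-P[0]); n=np.array([u[1],-u[0],0]);n=n if n[0]<0 else -n
print('sq c',P.mean(0)+n*.035,np.linalg.norm(P[1]-P[0]),np.arctan2(u[1],u[0]))
P=onz(W,[(106,137),(182,136),(190,285),(123,286)],.017);print('tr',P.mean(0),np.linalg.norm(P-np.roll(P,-1,0),axis=1))
E
```

```text
[[ 0.50204831 -0.23225464  0.017     ]
 [ 0.51343035 -0.29899381  0.017     ]]
sq c [ 0.47323748 -0.27150834  0.017     ] 0.06770279192211193 -1.401876382599402
tr [ 0.45833009 -0.18509292  0.017     ] [0.04984294 0.10628108 0.04955475 0.1071737 ]
```

{"api": "apply_moves", "payload": {"series": [[[0.002, 0, 0.03], [0, 0, 0], 0.25], [[0.002, 0, 0.055], [0, 0, 0], 0.25], [[0.002, 0, 0.075], [0, 0, 0], 0.25], [[0.002, 0, 0.087], [0, 0, 0], 0.25], [[0.002, 0, 0.087], [0, 0, 0], 0.25], [[0.002, 0, 0.087], [0, 0, 0], 0.25], [[0.002, 0, 0.087], [0, 0, 0], 0.25]]}}

```text
time_s: 9.97
position: [0.4733, -0.2725, 0.0242]
ee_rot: [-3.141, -0.0, -1.395]
wrist_force: [0.1, 0.0, -0.3]
width: 0.0334
```

Force near zero; a hair above or on the floor. Release and rise.

{"api": "apply_moves", "payload": {"series": [[[0, 0, 0.0005], [0, 0, 0], 0.25], [[0, 0, 0.0005], [0, 0, 0], 0.4], [[0, 0, 0.0005], [0, 0, 0], 0.55], [[0, 0, 0.0005], [0, 0, 0], 0.55], [[0, 0, 0.0005], [0, 0, 0], 0.55], [[0, 0, -0.02], [0, 0, 0], 0.55], [[0, 0, -0.05], [0, 0, 0], 0.7], [[0, 0, -0.087], [0, 0, 0], 0.7], [[0, 0, -0.087], [0, 0, 0], 0.7]]}}

```text
time_s: 10.72
position: [0.4759, -0.2748, 0.1176]
ee_rot: [-3.134, -0.006, -1.396]
wrist_force: [1.5, -1.0, 0.6]
width: 0.0596
```

```bash
python3 snap.py wrist w8;  python3 -c "
from h import *
go(.4425,.0395,.15,-2.006,(.472,-.273,.11,-1.396))"
```

```text
[ 0.47592095 -0.27482446  0.11758425] [-3.13431779 -0.00621394 -1.39607789] 10.7167 [ 0.47488386 -0.27445479  0.11468774] [-3.13632413 -0.00475472 -1.39618665] 0.059698081974860207 [ 1.11786244 -0.31302042  0.03793779]
t 10.77 shift [-0.3129 -0.0253 -0.04  ] turn [-0.   -0.    0.61] rows 7.588194649025739 4.88
```

View pics/w8.png

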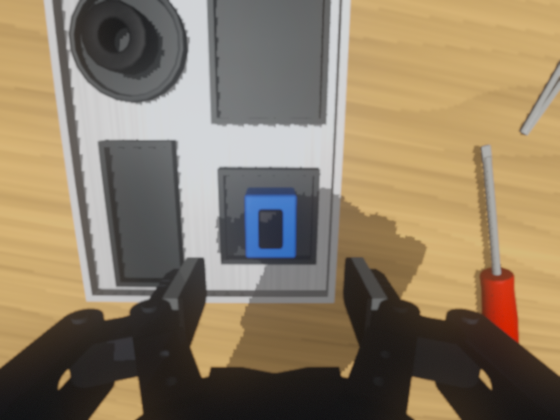

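{"api": "apply_moves", "payload": {"series": [[[-0.04, -0.004, -0.04], [0, 0, 0.1], 0.75], [[-0.08, -0.008, -0.04], [0, 0, 0.2], 0.75], [[-0.12, -0.012, -0.04], [0, 0, 0.3], 0.75], [[-0.16, -0.016, -0.04], [0, 0, 0.4], 0.75], [[-0.2, -0.02, -0.04], [0, 0, 0.5], 0.75], [[-0.24, -0.023, -0.04], [0, 0, 0.56], 0.75], [[-0.28, -0.025, -0.04], [0, 0, 0.6], 0.75], [[-0.3, -0.0253, -0.04], [0, 0, 0.612], 0.75], [[-0.3129, -0.0253, -0.04], [0, 0, 0.612], 0.75], [[-0.3129, -0.0253, -0.04], [0, 0, 0.612], 0.75], [[-0.3129, -0.0253, -0.04], [0, 0, 0.612], 0.75], [[-0.3129, -0.0253, -0.04], [0, 0, 0.612], 0.75]]}}

```text
time_s: 11.77
position: [0.4431, 0.0381, 0.1504]
ee_rot: [3.141, -0.001, -2.009]
wrist_force: [0.6, -0.4, -0.9]
width: 0.0638
```

```bash
python3 snap.py wrist w9;python3 -c "
from h import *
a=cv2.imread('pics/w9.png');crop(a,160,100,400,280,3.3,'pics/ci.png')"
```

```text
[0.44309075 0.03810417 0.15037477] [ 3.14118950e+00 -5.71995404e-04 -2.00903288e+00] 11.7667 [0.44318788 0.03792186 0.15044468] [ 3.14123675e+00 -4.12361121e-04 -2.00977885e+00] 0.06417675935388384 [-0.33468757 -0.0848125  -0.35438805]
```

View pics/w9.png

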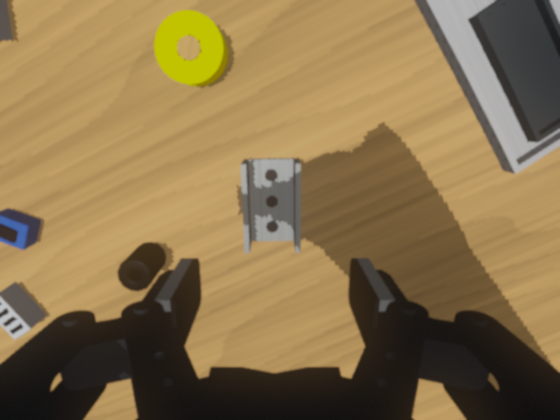

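View pics/ci.png

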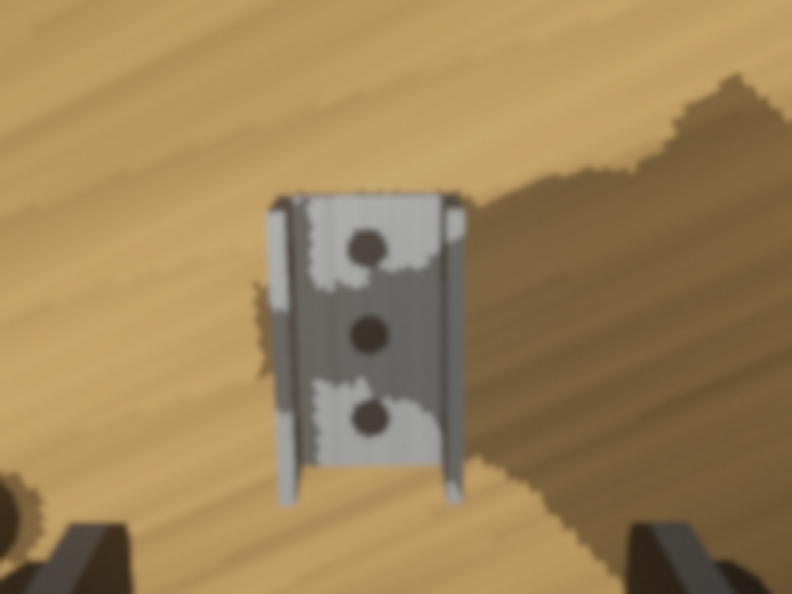

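```bash
python3 - <<'E'
from h import *
import pickle
from station import r
W,s=pickle.load(open('pics/w9.pkl','rb'));T=r.get_calibration('top')
a=lambda p:np.array(p)/3.4+[125,160]
uv=np.array([(267,210),(466,208),(463,503),(279,505)])/3.3+[160,100]
P=onz(W,uv,.03);print(P,P.mean(0))
e=P-np.roll(P,-1,0);print(np.linalg.norm(e,axis=1),np.arctan2(e[1,1],e[1,0]),np.arctan2(-e[3,1],-e[3,0]))
print(tri(W,uv,T,a([(516,438),(582,475),(527,588),(458,556)])))
p=P.mean(0)
go(p[0],p[1],.013,-2.01)
E
```

```text
[[0.48245479 0.04678739 0.03      ]
 [0.4641777  0.00665073 0.03      ]
 [0.40011633 0.0357485  0.03      ]
 [0.41822529 0.07566483 0.03      ]] [0.44124353 0.04121286 0.03      ]
[0.0441022  0.07036007 0.04383204 0.07042255] -0.42635544971420414 -0.4225194287795946
[[4.86035919e-01 4.25757708e-02 5.72865594e-02 2.17934673e-03]
 [4.66736001e-01 6.54518680e-03 4.55477476e-02 5.29332081e-04]
 [4.04199397e-01 3.48438387e-02 3.97435124e-02 2.32309930e-04]
 [4.20300455e-01 7.35840620e-02 3.70091401e-02 8.34367164e-04]]
t 11.82 shift [-0.0022  0.0031  0.1374] turn [ 0.0004 -0.0004  0.0002] rows 3.2973098475642284 0.004702897666993877
```

{"api": "apply_moves", "payload": {"series": [[[-0.002, 0.003, 0.04], [0, 0, -0.014], 0.75], [[-0.002, 0.003, 0.08], [0, 0, -0.014], 0.75], [[-0.002, 0.003, 0.11], [0, 0, -0.014], 0.75], [[-0.002, 0.003, 0.13], [0, 0, -0.014], 0.75], [[-0.002, 0.003, 0.136], [0, 0, -0.014], 0.75], [[-0.002, 0.003, 0.136], [0, 0, -0.014], 0.75], [[-0.002, 0.003, 0.136], [0, 0, -0.014], 0.6], [[-0.002, 0.003, 0.136], [0, 0, -0.014], 0.35], [[-0.002, 0.003, 0.136], [0, 0, -0.014], 0.35], [[-0.002, 0.003, 0.136], [0, 0, -0.014], 0.35], [[-0.002, 0.003, 0.136], [0, 0, -0.014], 0.35], [[-0.002, 0.003, 0.136], [0, 0, -0.014], 0.35], [[-0.002, 0.003, 0.136], [0, 0, -0.014], 0.35]], "force": 40}}

```text
time_s: 12.9
position: [0.4426, 0.0421, 0.0163]
ee_rot: [-3.139, 0.001, -1.994]
wrist_force: [-1.0, -1.4, 8.2]
width: 0.0435
```

```bash
python3 snap.py wrist w10;python3 -c "
from h import *
go(.5865,-.2507,.12,-1.396,(.4407,.0400,.014,-1.995))"
```

```text
[0.44260165 0.04213281 0.01631122] [-3.13874948e+00  6.60460586e-04 -1.99433483e+00] 12.9 [0.44257566 0.04213897 0.01629583] [-3.13877662e+00  6.10399787e-04 -1.99424797e+00] 0.04324550185455088 [-0.93152412 -1.02489565  7.9228426 ]
t 12.95 shift [ 0.2049 -0.2525 -0.106 ] turn [ 0.     0.    -0.599] rows 8.202705457048587 4.792000000000002
```

View pics/w10.png

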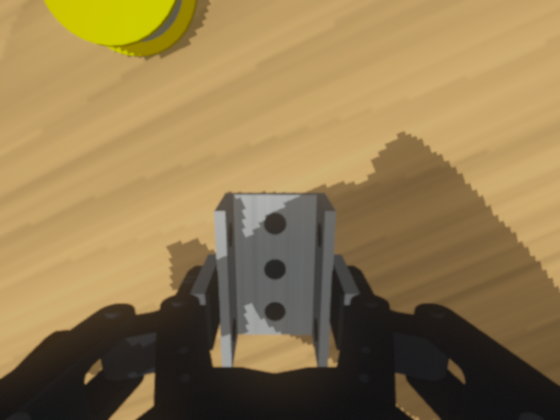

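{"api": "apply_moves", "payload": {"series": [[[0, 0, -0.03], [0, 0, 0], 0.35], [[0, 0, -0.065], [0, 0, 0], 0.35], [[0, 0, -0.1], [0, 0, 0], 0.35], [[0.02, -0.025, -0.106], [0, 0, -0.08], 0.35], [[0.045, -0.055, -0.106], [0, 0, -0.16], 0.35], [[0.07, -0.086, -0.106], [0, 0, -0.24], 0.35], [[0.095, -0.117, -0.106], [0, 0, -0.32], 0.35], [[0.12, -0.148, -0.106], [0, 0, -0.4], 0.35], [[0.145, -0.179, -0.106], [0, 0, -0.48], 0.35], [[0.17, -0.21, -0.106], [0, 0, -0.54], 0.35], [[0.19, -0.235, -0.106], [0, 0, -0.58], 0.35], [[0.2, -0.247, -0.106], [0, 0, -0.599], 0.35], [[0.2049, -0.2525, -0.106], [0, 0, -0.599], 0.35], [[0.2049, -0.2525, -0.106], [0, 0, -0.599], 0.35], [[0.2049, -0.2525, -0.106], [0, 0, -0.599], 0.35], [[0.2049, -0.2525, -0.106], [0, 0, -0.599], 0.35]]}}

```text
time_s: 14.28
position: [0.5873, -0.2462, 0.1212]
ee_rot: [-3.141, 0.0, -1.393]
wrist_force: [0.4, 0.5, -1.4]
width: 0.0435
```

```bash
python3 snap.py wrist w11
```

```text
[ 0.5872697  -0.24624022  0.12118607] [-3.14136253e+00  4.49998354e-04 -1.39341219e+00] 14.2833 [ 0.58730752 -0.24629     0.12123378] [-3.14132895e+00  2.79485429e-04 -1.39321197e+00] 0.043092870460536684 [-0.8814319  -0.12733734 -1.5939987 ]
```

View pics/w11.png

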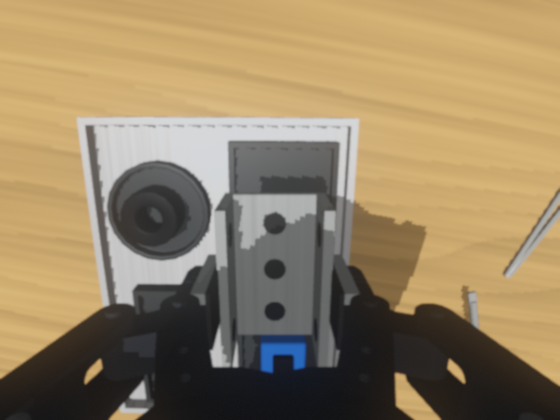

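{"api": "apply_moves", "payload": {"series": [[[0.004, 0.001, 0.03], [0, 0, 0], 0.35], [[0.004, 0.001, 0.055], [0, 0, 0], 0.35], [[0.004, 0.001, 0.075], [0, 0, 0], 0.35], [[0.004, 0.001, 0.09], [0, 0, 0], 0.35], [[0.004, 0.001, 0.095], [0, 0, 0], 0.35], [[0.004, 0.001, 0.095], [0, 0, 0], 0.35], [[0.004, 0.001, 0.095], [0, 0, 0], 0.35], [[0.004, 0.001, 0.095], [0, 0, 0], 0.35]]}}

```text
time_s: 15.0
position: [0.5874, -0.2517, 0.0265]
ee_rot: [-3.141, -0.0, -1.394]
wrist_force: [0.3, 0.9, -1.6]
width: 0.0433
```

```bash
python3 snap.py wrist w12
```

```text
[ 0.58739721 -0.25169997  0.02651205] [-3.14076401e+00 -4.34036081e-04 -1.39423977e+00] 15.0 [ 0.58738306 -0.25185768  0.02641625] [-3.14085365e+00 -4.71164215e-04 -1.39432654e+00] 0.043200384375635816 [ 0.06567758 -0.77512496 -1.13714661]
```

View pics/w12.png

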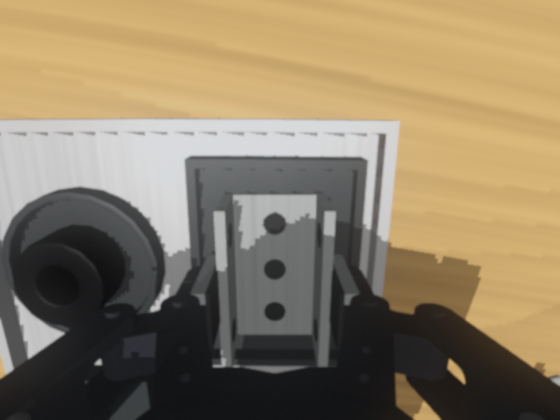

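{"api": "apply_moves", "payload": {"series": [[[0, 0, 0.0015], [0, 0, 0], 0.35], [[0, 0, 0.0015], [0, 0, 0], 0.35], [[0, 0, 0.0015], [0, 0, 0], 0.55], [[0, 0, 0.0015], [0, 0, 0], 0.65], [[0, 0, 0.0015], [0, 0, 0], 0.65], [[0, 0, 0.0015], [0, 0, 0], 0.65], [[0, 0, -0.02], [0, 0, 0], 0.65], [[0, 0, -0.05], [0, 0, 0], 0.65], [[0, 0, -0.085], [0, 0, 0], 0.65], [[0, 0, -0.085], [0, 0, 0], 0.65]]}}

```text
time_s: 15.88
position: [0.5905, -0.2533, 0.118]
ee_rot: [-3.133, -0.005, -1.395]
wrist_force: [2.3, -0.3, 1.0]
width: 0.0555
```

```bash
python3 snap.py wrist w13;  python3 -c "
from h import *
go(.681,.1587,.15,-2.0,(.5862,-.2548,.11,-1.396))"
```

```text
[ 0.5904628  -0.2532562   0.11799563] [-3.13337127 -0.0051563  -1.39508101] 15.8833 [ 0.58940098 -0.25300891  0.11498484] [-3.13570733 -0.00386136 -1.39515291] 0.05563615550251827 [ 0.23228594 -0.33169599 -0.82652373]
t 15.93 shift [-0.3907 -0.1653 -0.04  ] turn [ 0.    -0.     0.604] rows 10.218452787456197 4.832
```

View pics/w13.png

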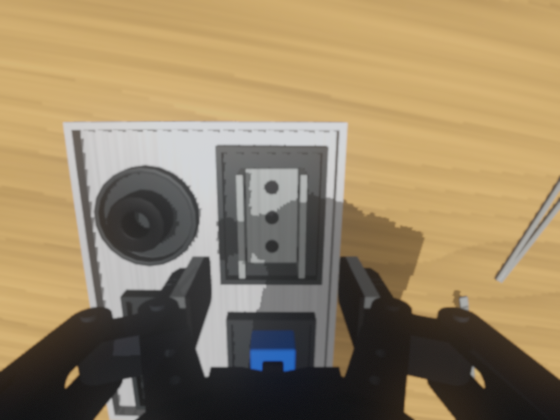

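{"api": "apply_moves", "payload": {"series": [[[-0.035, -0.015, -0.04], [0, 0, 0.06], 0.55], [[-0.07, -0.03, -0.04], [0, 0, 0.12], 0.55], [[-0.105, -0.045, -0.04], [0, 0, 0.18], 0.55], [[-0.14, -0.06, -0.04], [0, 0, 0.24], 0.55], [[-0.175, -0.075, -0.04], [0, 0, 0.3], 0.55], [[-0.21, -0.09, -0.04], [0, 0, 0.36], 0.55], [[-0.245, -0.105, -0.04], [0, 0, 0.42], 0.55], [[-0.28, -0.12, -0.04], [0, 0, 0.48], 0.55], [[-0.315, -0.135, -0.04], [0, 0, 0.54], 0.55], [[-0.35, -0.15, -0.04], [0, 0, 0.58], 0.55], [[-0.375, -0.16, -0.04], [0, 0, 0.604], 0.55], [[-0.3907, -0.1653, -0.04], [0, 0, 0.604], 0.55], [[-0.3907, -0.1653, -0.04], [0, 0, 0.604], 0.55], [[-0.3907, -0.1653, -0.04], [0, 0, 0.604], 0.55], [[-0.3907, -0.1653, -0.04], [0, 0, 0.604], 0.55]]}}

```text
time_s: 17.18
position: [0.6817, 0.1588, 0.1503]
ee_rot: [-3.141, -0.002, -2.0]
wrist_force: [0.5, -0.9, -0.1]
width: 0.047
```

```bash
python3 snap.py wrist w14;python3 -c "
from h import *
a=cv2.imread('pics/w14.png');crop(a,160,100,400,280,3.3,'pics/cj.png')"
```

```text
[0.6816729  0.15882934 0.15025366] [-3.14128275e+00 -1.72365525e-03 -2.00049012e+00] 17.1833 [0.68180735 0.1584879  0.15049495] [-3.14103044e+00 -1.51302141e-03 -2.00134970e+00] 0.04653250861321176 [0.7578248  0.03289461 0.08758157]
```

View pics/w14.png

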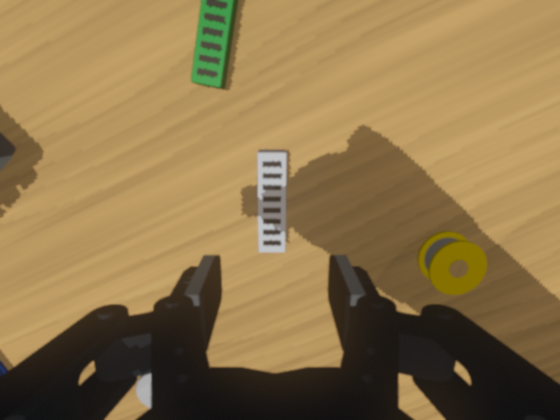

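View pics/cj.png

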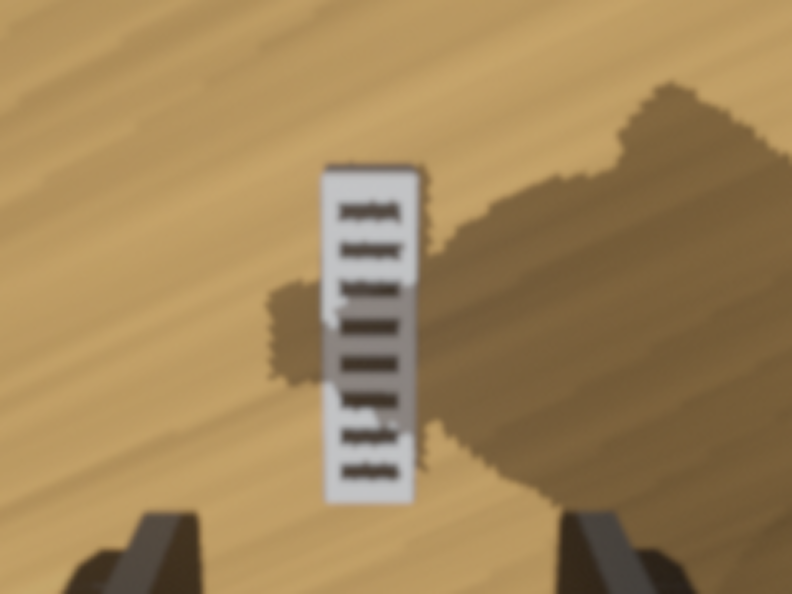

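White, eight slots, at pixel (272,201): the long carrier (the green one is at the top, the short one elsewhere).

```bash
python3 - <<'E'
from h import *
import pickle
from station import r
W,s=pickle.load(open('pics/w14.pkl','rb'))
uv=np.array([(321,172),(419,172),(414,503),(325,503)])/3.3+[160,100]
P=onz(W,uv,.024);print(P.mean(0))
e=P-np.roll(P,-1,0);print(np.linalg.norm(e,axis=1),np.arctan2(e[1,1],e[1,0]),np.arctan2(-e[3,1],-e[3,0]))
p=P.mean(0);go(p[0],p[1],.016,-2.0)
E
```

```text
[0.6821279  0.16050996 0.024     ]
[0.02203058 0.08006582 0.02167495 0.0800508 ] -0.43390646309034747 -0.4294648622285621
t 17.23 shift [-0.0022  0.0006  0.1345] turn [-0.0006 -0.0015 -0.0013] rows 3.2256721184601918 0.016830180294502516
```

{"api": "apply_moves", "payload": {"series": [[[-0.002, 0, 0.04], [0, 0, 0], 0.55], [[-0.002, 0, 0.08], [0, 0, 0], 0.55], [[-0.002, 0, 0.11], [0, 0, 0], 0.55], [[-0.002, 0, 0.13], [0, 0, 0], 0.55], [[-0.002, 0, 0.135], [0, 0, 0], 0.55], [[-0.002, 0, 0.135], [0, 0, 0], 0.55], [[-0.002, 0, 0.135], [0, 0, 0], 0.4], [[-0.002, 0, 0.135], [0, 0, 0], 0.15], [[-0.002, 0, 0.135], [0, 0, 0], 0.15], [[-0.002, 0, 0.135], [0, 0, 0], 0.15], [[-0.002, 0, 0.135], [0, 0, 0], 0.15], [[-0.002, 0, 0.135], [0, 0, 0], 0.15], [[-0.002, 0, 0.135], [0, 0, 0], 0.15]], "force": 30}}

```text
time_s: 18.32
position: [0.6838, 0.1631, 0.0183]
ee_rot: [-3.138, 0.002, -1.999]
wrist_force: [0.3, -1.9, 7.0]
width: 0.0214
```

```bash
python3 snap.py wrist w15;python3 -c "
from h import *
go(.4575,-.183,.12,-1.396,(.6818,.1605,.015,-2.0))"
```

```text
[0.68383676 0.1630593  0.01833882] [-3.13835037e+00  1.79126511e-03 -1.99940678e+00] 18.3167 [0.68381549 0.16307511 0.01831356] [-3.13835872e+00  1.74966730e-03 -1.99936053e+00] 0.020960943491231607 [-0.9976606  -1.55016121  7.1331938 ]
t 18.37 shift [ 0.4057  0.061  -0.105 ] turn [ 0.     0.    -0.604] rows 10.155181332975692 4.832
```

View pics/w15.png

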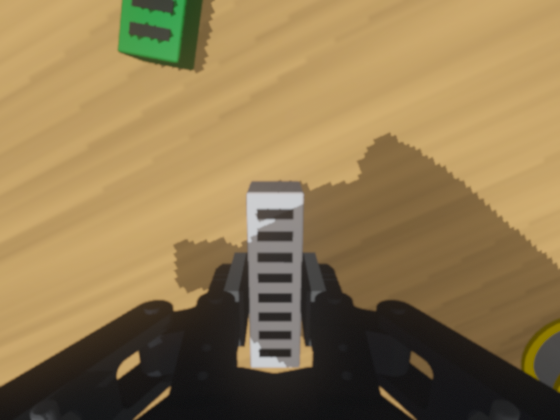

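{"api": "apply_moves", "payload": {"series": [[[0, 0, -0.03], [0, 0, 0], 0.15], [[0, 0, -0.065], [0, 0, 0], 0.15], [[0, 0, -0.1], [0, 0, 0], 0.15], [[0.03, 0.005, -0.105], [0, 0, -0.05], 0.15], [[0.07, 0.01, -0.105], [0, 0, -0.11], 0.15], [[0.11, 0.016, -0.105], [0, 0, -0.17], 0.15], [[0.15, 0.022, -0.105], [0, 0, -0.23], 0.15], [[0.19, 0.028, -0.105], [0, 0, -0.29], 0.15], [[0.23, 0.034, -0.105], [0, 0, -0.35], 0.15], [[0.27, 0.04, -0.105], [0, 0, -0.41], 0.15], [[0.31, 0.046, -0.105], [0, 0, -0.47], 0.15], [[0.35, 0.052, -0.105], [0, 0, -0.53], 0.15], [[0.38, 0.058, -0.105], [0, 0, -0.58], 0.15], [[0.4, 0.061, -0.105], [0, 0, -0.604], 0.15], [[0.4057, 0.061, -0.105], [0, 0, -0.604], 0.15], [[0.4057, 0.061, -0.105], [0, 0, -0.604], 0.15], [[0.4057, 0.061, -0.105], [0, 0, -0.604], 0.15], [[0.4057, 0.061, -0.105], [0, 0, -0.604], 0.15]]}}

```text
time_s: 19.87
position: [0.4595, -0.1791, 0.1212]
ee_rot: [-3.141, -0.0, -1.393]
wrist_force: [-1.1, -0.2, -0.1]
width: 0.0212
```

```bash
python3 snap.py wrist w16
```

```text
[ 0.45946213 -0.17912308  0.12118936] [-3.14053933e+00 -4.24586016e-06 -1.39316312e+00] 19.8667 [ 0.45936494 -0.17909727  0.12102681] [-3.14083033e+00  1.45751134e-04 -1.39284414e+00] 0.021356651541889933 [ 0.15619175  0.10176158 -0.92146666]
```

View pics/w16.png

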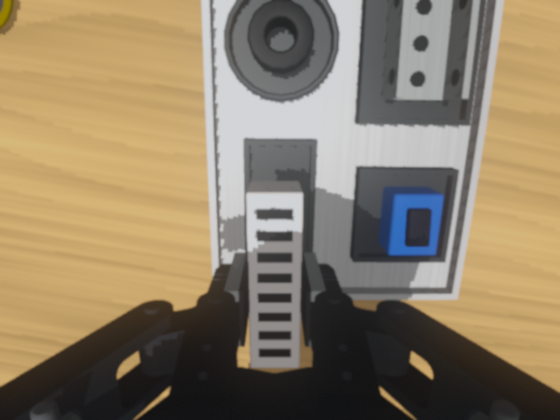

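```bash
python3 - <<'E'
from h import *
import pickle
W,s=pickle.load(open('pics/w16.pkl','rb'))
P=onz(W,[(245,139),(316,139)],.017);print(P,np.linalg.norm(P[1]-P[0]))
u=np.array([np.cos(.175),np.sin(.175),0]);c=P.mean(0)-.054*u;print('trough',c)
# carrier in hand: top face z above tcp: .024-.0183
z=s['position'][2]+.0057
Q=onz(W,[(247,193),(303,193),(300,368),(250,368)],z);print('held centre',Q.mean(0),np.linalg.norm(Q-np.roll(Q,-1,0),axis=1))
A=R.from_euler('xyz',s['ee_rot']);print(A.inv().apply(np.r_[c[:2]-Q.mean(0)[:2],0]), A.inv().apply(np.r_[.4577-s['position'][0],-.183-s['position'][1],0]))
E
```

```text
[[ 0.50629036 -0.15048899  0.017     ]
 [ 0.51480592 -0.19751657  0.017     ]] 0.04779234282996908
trough [ 0.45737291 -0.18340462  0.017     ]
held centre [ 0.45894261 -0.17929779  0.12688936] [0.02118714 0.07966491 0.02222002 0.0796484 ]
[ 3.76484323e-03  2.27068343e-03 -2.37577527e-06] [ 3.50454716e-03  2.41945907e-03 -2.53358907e-06]
```

{"api": "apply_moves", "payload": {"series": [[[0.0037, 0.002, 0.03], [0, 0, 0], 0.15], [[0.0037, 0.002, 0.055], [0, 0, 0], 0.15], [[0.0037, 0.002, 0.075], [0, 0, 0], 0.15], [[0.0037, 0.002, 0.088], [0, 0, 0], 0.15], [[0.0037, 0.002, 0.093], [0, 0, 0], 0.15], [[0.0037, 0.002, 0.093], [0, 0, 0], 0.15], [[0.0037, 0.002, 0.093], [0, 0, 0], 0.15], [[0.0037, 0.002, 0.093], [0, 0, 0], 0.15]]}}

```text
time_s: 20.58
position: [0.4578, -0.184, 0.0282]
ee_rot: [-3.141, -0.0, -1.394]
wrist_force: [-0.4, -0.5, -0.8]
width: 0.0213
```

```bash
python3 snap.py wrist w17
```

```text
[ 0.45782041 -0.18401485  0.02816954] [-3.14082086e+00 -1.70646513e-04 -1.39382522e+00] 20.5833 [ 0.45766167 -0.18420655  0.02817083] [-3.14091153e+00 -2.61540083e-04 -1.39415621e+00] 0.02091046630766592 [-0.3115364   0.58522629 -0.76476866]
```

View pics/w17.png

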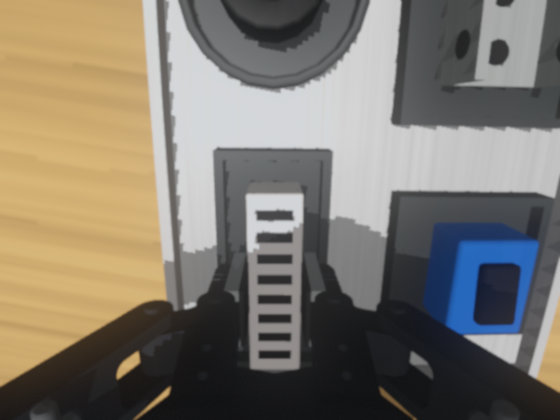

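Centred between the trough's walls; lower 1 mm and release.

{"api": "apply_moves", "payload": {"series": [[[0, 0, 0.001], [0, 0, 0], 0.15], [[0, 0, 0.001], [0, 0, 0], 0.15], [[0, 0, 0.001], [0, 0, 0], 0.3], [[0, 0, 0.001], [0, 0, 0], 0.42], [[0, 0, 0.001], [0, 0, 0], 0.42], [[0, 0, 0.001], [0, 0, 0], 0.42], [[0, 0, -0.02], [0, 0, 0], 0.42], [[0, 0, -0.05], [0, 0, 0], 0.42], [[0, 0, -0.09], [0, 0, 0], 0.42], [[0, 0, -0.13], [0, 0, 0], 0.42], [[-0.04, 0, -0.15], [0, 0, 0], 0.42], [[-0.08, 0, -0.15], [0, 0, 0], 0.42], [[-0.12, 0, -0.15], [0, 0, 0], 0.42], [[-0.16, 0, -0.15], [0, 0, 0], 0.42], [[-0.2, 0, -0.15], [0, 0, 0], 0.42], [[-0.24, 0, -0.15], [0, 0, 0], 0.42], [[-0.25, 0, -0.15], [0, 0, 0], 0.42], [[-0.25, 0, -0.15], [0, 0, 0], 0.42], [[-0.25, 0, -0.15], [0, 0, 0], 0.42]]}}

```text
time_s: 22.22
position: [0.4134, 0.0613, 0.1779]
ee_rot: [-3.141, -0.001, -1.394]
wrist_force: [0.5, -0.3, -0.5]
width: 0.0362
```

```bash
python3 snap.py top t18; python3 snap.py scene s18; python3 -c "
from h import *
a=cv2.imread('pics/t18.png');crop(a,340,190,490,350,3.7,'pics/ck.png')
a=cv2.imread('pics/s18.png');crop(a,200,120,330,200,6,'pics/cl.png')"
```

```text
[0.41335723 0.06128124 0.17785174] [-3.14141196e+00 -6.78100322e-04 -1.39383769e+00] 22.2167 [0.41349292 0.06045309 0.17777275] [ 3.14153396e+00 -4.49428060e-04 -1.39568234e+00] 0.03579703934850457 [ 0.7004216  -0.13914162  0.15541572]
[0.41349292 0.06045309 0.17777275] [ 3.14153396e+00 -4.49428060e-04 -1.39568234e+00] 22.2667 [0.41354722 0.06010392 0.17770595] [ 3.14141302e+00 -1.88090863e-04 -1.39687906e+00] 0.0359256448194761 [ 0.15130798 -0.45382674 -0.2345917 ]
```

View pics/t18.png

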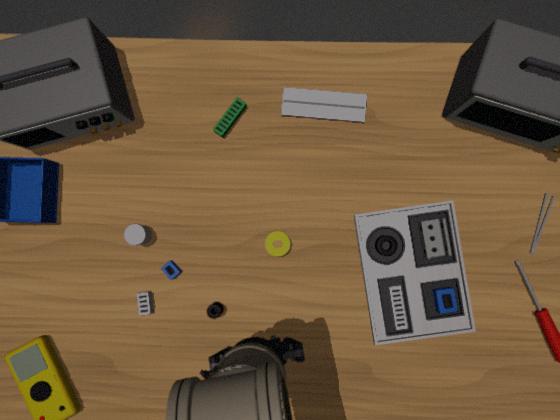

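View pics/ck.png

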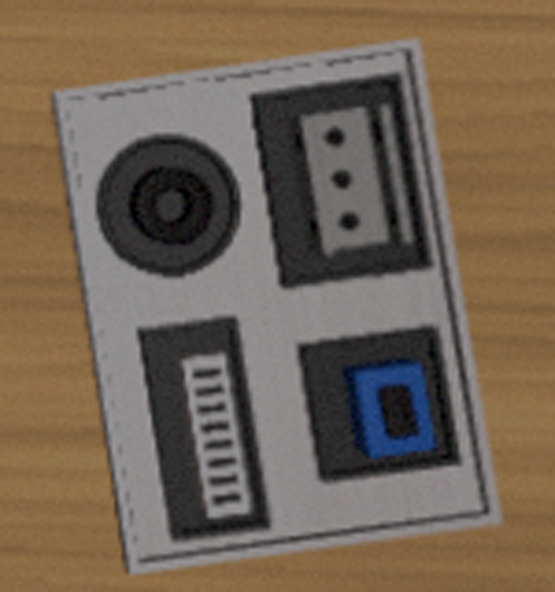

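View pics/cl.png

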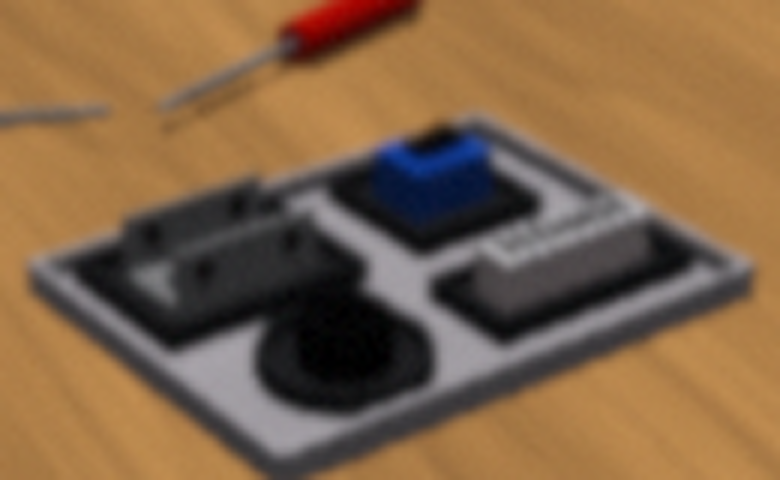

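```bash
python3 - <<'E'
from h import *
import pickle
T,_=pickle.load(open('pics/t18.pkl','rb'));S,_=pickle.load(open('pics/s18.pkl','rb'))
t=np.array([(182,357),(222,352),(250,512),(208,518)])/3.7+[340,190]
P=onz(T,t,.033);print(P.mean(0),np.linalg.norm(P-np.roll(P,-1,0),axis=1))
print('sw',onz(T,np.array([(396,410)])/3.7+[340,190],.042),'brk floor',onz(T,np.array([(342,180)])/3.7+[340,190],.013),'core',onz(T,np.array([(171,206)])/3.7+[340,190],.033))
from station import r
r.job_done(); print(r.state()['time_s'])
E
```

```text
[ 0.45618085 -0.18438197  0.033     ] [0.02027771 0.08052939 0.0212034  0.08093206]
sw [[ 0.47224007 -0.27136099  0.042     ]] brk floor [[ 0.58574169 -0.25250315  0.013     ]] core [[ 0.5704296  -0.16104161  0.033     ]]
the job is handed in; nothing more can be done
the job is handed in; nothing more can be done
```

The kit tray is packed and the job is handed in, after about 22 s of the 99 s allowed. I placed the parts in the order asked: squat core in the round dish, large blue switch housing in the square tray, bracket in the oblong tray, and long white carrier in the narrow trough.

- **Placement:** in the last top picture every part lies within about 3 mm of its compartment's centre. The scene picture shows them upright and level.
- **Parts left alone:** the slim core, short carrier, small switch, yellow ring and green carrier appear where they were at the start. I compared pictures by eye and did not measure these.
- **Robot at hand-in:** the gripper had withdrawn well clear of the tray. Wrist force readings at my checks stayed under about 10 N, against the 120 N limit.
- **Checks that disagreed:**
  - Heights of the compartment rims from two views came out near 10 mm with the fixed cameras, instead of the expected 17 mm. Two wrist-and-top checks were worse, giving −4 and 7 mm.
  - The wrist-and-top pair also gave 15 mm for the core (24 mm expected) and 37–57 mm for the bracket (30 mm expected).
  - I used the stated heights instead. With them, the measured outlines matched the given part sizes to about 1 mm.

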